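# Sweep spilled nuts into the catch tray

## Task

Three brass nuts have been spilled on the blue mat. Sweep all three along the mat with your fingertips, through the open side of the red tray, until each lies completely inside it. Do not lift the nuts, and leave everything else where it stands, including the black capacitor and the white knob among the nuts.

Things in the scene. Friction and masses are not known exactly. Their poses are not given: they have to be found in the camera images.
- tray: fixed red tray, 100 deep (x) by 200 wide (y) mm, three walls 25 mm high, 5 thick: back (+x) and both sides; the -x side, towards the robot, is open. Floor flush with the mat, no lip. Origin: centre of the floor, at the mat's surface (2 mm above the table); open side in its plane x = -50 mm, inner faces of the walls at x = +45 and y = -95, +95 mm
- nut1: brass hexagon nut, 24 mm across flats (28 mm across corners), 13 mm high, about 35 g, lying flat on the mat; origin at the centre of its underside, z up; the three nuts are alike. Nuts, capacitor and knob start in mixed order in one row before the tray's open side, centres about 50 mm or more apart, about 155 mm from the tray's origin line; the blue mat (fixed, 2 mm thick) covers all ground from there to the tray
- nut2: brass hexagon nut, 24 mm across flats (28 mm across corners), 13 mm high, about 35 g, lying flat on the mat; origin at the centre of its underside, z up; the three nuts are alike
- nut3: brass hexagon nut, 24 mm across flats (28 mm across corners), 13 mm high, about 35 g, lying flat on the mat; origin at the centre of its underside, z up; the three nuts are alike
- capacitor: bystander in the row: loose black round capacitor with a white stripe down its side, upright, 22 mm diameter, 32 mm high, 25 g, origin at the centre of its underside
- knob: bystander in the row: loose white plastic control knob, upright, 22 mm diameter, 18 mm high, 20 g, origin at the centre of its underside
- housing: bystander left of the work: loose green open housing, 100 x 70 mm, 35 mm high, origin at the centre of its underside
- multimeter: bystander right of the work: loose orange multimeter lying flat, 140 x 72 mm, about 42 mm high, origin at the centre of its underside
- reel: bystander right of the work: loose metal reel, 52 mm diameter, 45 mm high, origin at the centre of its underside
- jar: bystander left of the work: loose jar with a yellow cap, 56 mm diameter, 75 mm high, origin at the centre of its underside

How it is judged:
By the outcome, as a careful person would: the job done as asked, in the order asked, and still so for the second after the job is handed in, with the robot touching nothing.
It also fails if it takes over 64 s, if anything falls off the work surface, if the arm or the gripper's body presses on something with over 40 N, if the wrist force passes 120 N, or if a joint passes its speed limit or range.

## Robot

A 6-joint arm with a two-finger parallel gripper is mounted at the origin on the work surface. World frame = base frame: x ahead of the robot, y to its left, z up, the work surface at z = 0. Lengths are in m, angles in rad, forces in N, time in s.
With the tool pointing down it reaches from about 0.3 to 0.825 m from the base axis. Payload 5.4 kg.
Tool frame: the origin (TCP) lies at the very end of the fingers, on their centre line; the grasp point (between the pads) lies 19 mm behind it; z points along the fingers, x is the direction in which the jaws open and shut, and the axes are right-handed (so a half turn about z gives the same grasp; the last joint's range is limited). The gripper opens to 92 mm and grips with 3 to 60 N. Pads are 20 mm wide; open, the fingers measure 128 mm over their backs; the gripper's body (75 mm by 189 mm) begins 69 mm behind the grasp point.
Start: joints at [-1.355, 0.158, 1.597, -0, 1.386, -0.21], TCP at [0.237, -0.524, 0.215] pointing down, gripper open.
Joint ranges: [-2.91, 2.91], [-0.94, 2.29], [0.18, 2.7], [-1.29, 4.43], [0.17, 2.64], [-3, 3]. Speed limits (rad/s): [2.57, 2.57, 3.14, 3.14, 3.14, 3.14].

## Interface

Orientations are given as a rotation vector (axis times angle).
In Python, from workcell import bot gives the robot as it stands. Calls block until the motion is done:
- bot.goto(position, orientation): joint-space move of the TCP to a pose.
- bot.line_to(position, rot=None, max_speed=0.15): straight line of the TCP; rot=None keeps the orientation; max_speed is the mean speed in m/s.
- bot.set_joints(angles): joint-space move.
- bot.set_gripper(opening, newtons=None): opening from 0.0 (shut) to 1.0 (fully open); newtons is the grip in N (None keeps the last); returns when the fingers have stopped.
- bot.hold(seconds).
- bot.inverse_kinematics(position, orientation): joint angles nearest the present ones, or None.
- bot.read_camera(name): name is "scene" or "top" or "wrist"; returns a dict with "pixels" (480x640x3 uint8, blue, green, red), "fx", "fy", "cx", "cy" (pixels), "R" (3x3) and "t" (3): a world point X has camera coordinates R X + t. Camera axes: x right, y down, z forward; pixel columns grow to the right and rows downward; lengths in m; the calibration is good to about 2 mm. A picture is of the moment at which its call begins. There is no depth.
A pose or a line that the arm cannot do raises bot.MotionError and nothing moves.
- bot.job_done(): hands the job in, once; it reports no verdict.
Readings, each from a call of its own:
- bot.current_clock(): time.
- bot.current_joints(): joint angles.
- bot.current_joint_vel(): joint speeds.
- bot.current_effort(): joint torques, N m.
- bot.current_ee_pos(): TCP position.
- bot.current_tool_rot(): TCP orientation.
- bot.current_contact_force(): force on the tool from outside, world axes, zero at the start.
- bot.current_ft_torque(): the same for the moment, N m.
- bot.current_opening(): opening from 0.0 (shut) to 1.0 (fully open).
Only numpy, scipy, OpenCV 4.12 (cv2) and the standard library are available. Lean on these libraries where they do the work, as an engineer would, in place of code of your own. Each camera call takes 0.05 s, during which the arm holds its last target. There are 200 camera calls.

## Working session

There is one attempt and no reset: what is moved stays moved. The work goes in short steps, each a Python script; the robot and the scene stay as the last script left them, time stands still between calls to the robot, and variables do not carry over. Pictures are saved under pics/ and viewed, about 8 in all and at most 12, crops included, and the job is handed in when it is done.

```bash
mkdir -p pics
cat > h.py <<'E'
import numpy as np, cv2
from workcell import bot
def px2w(c,u,v,z):
    R=np.array(c["R"]);t=np.array(c["t"])
    d=R.T@np.array([(u-c["cx"])/c["fx"],(v-c["cy"])/c["fy"],1]);o=-R.T@t
    return o+d*(z-o[2])/d[2]
def w2px(c,X):
    p=np.array(c["R"])@np.array(X)+np.array(c["t"])
    return p[0]/p[2]*c["fx"]+c["cx"],p[1]/p[2]*c["fy"]+c["cy"]
E
python3 - <<'E'
from h import *
c=bot.read_camera("top");cv2.imwrite("pics/top1.png",c["pixels"])
print(c["fx"],c["cx"],c["cy"],np.round(c["R"],3),c["t"])
print(bot.current_tool_rot(),bot.current_clock())
E
```

```text
606.3769598582119 312.9851451875165 249.20383892079684 [[-0.014 -1.     0.014]
 [-0.989  0.012 -0.147]
 [ 0.146 -0.016 -0.989]] [-0.00381584  0.56914446  1.09052776]
[-2.63953795e+00  1.70123275e+00  2.08690309e-03] 0.05
```

View pics/top1.png

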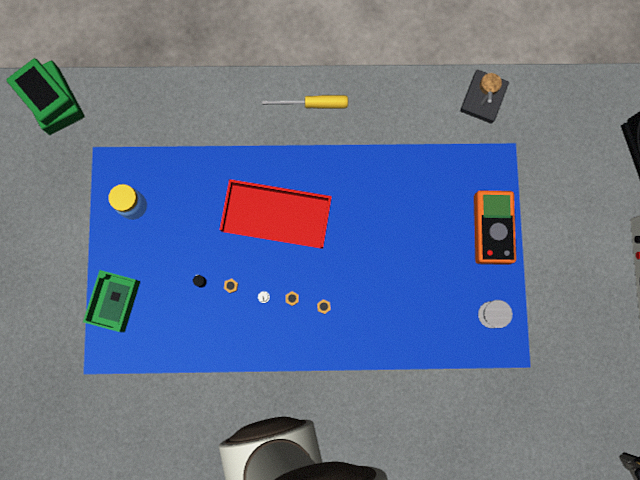

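The top view shows, from left to right, the capacitor (199,281), nut (231,285), knob (264,297), nut (292,298) and nut (324,306). The tray is centred near (275,214) and turned slightly. I'll enlarge that area.

Run:
```python
from h import *
c=bot.read_camera("top")
im=c["pixels"][170:320,180:340];cv2.imwrite("pics/crop1.png",cv2.resize(im,None,fx=5,fy=5,interpolation=cv2.INTER_CUBIC)[:, :800][:600+150])
cv2.imwrite("pics/crop1.png",cv2.resize(im,(640,600),interpolation=cv2.INTER_CUBIC))
hsv=cv2.cvtColor(c["pixels"],cv2.COLOR_BGR2HSV)
def blobs(m,z,n):
    N,l,s,ce=cv2.connectedComponentsWithStats(m.astype(np.uint8))
    for i in range(1,N):
        if s[i,4]>25 and 180<ce[i][0]<340 and 165<ce[i][1]<325: 
            x,y,w,h,a=s[i];u,v=x+(w-1)/2,y+(h-1)/2
            print(n,u,v,w,h,a,np.round(px2w(c,u,v,z),4))
H,S,V=cv2.split(hsv)
roi=(~((H>100)&(H<130)&(S>120)))
blobs(roi,0.015,"nonblue")
red=((H<6)|(H>172))&(S>150)&(V>60)
pts=np.argwhere(red)[:,::-1]; pts=pts[(pts[:,0]>200)&(pts[:,0]<350)&(pts[:,1]>160)&(pts[:,1]<260)]
print(cv2.minAreaRect(pts.astype(np.float32)))
```

```text
nonblue 319.5 239.5 640 480 211312 [ 0.5917 -0.0243  0.015 ]
nonblue 275.0 213.5 113 70 5650 [0.6435 0.0608 0.015 ]
nonblue 199.0 280.5 13 12 112 [0.5157 0.2051 0.015 ]
nonblue 230.5 285.0 14 15 162 [0.5064 0.1455 0.015 ]
nonblue 263.5 296.5 12 12 120 [0.4838 0.0832 0.015 ]
nonblue 291.5 298.0 14 15 162 [0.4803 0.0304 0.015 ]
nonblue 323.5 306.0 14 15 162 [ 0.4645 -0.0298  0.015 ]
((275.0405578613281, 213.25674438476562), (104.06455993652344, 52.443275451660156), 9.462322235107422)
```

View pics/crop1.png

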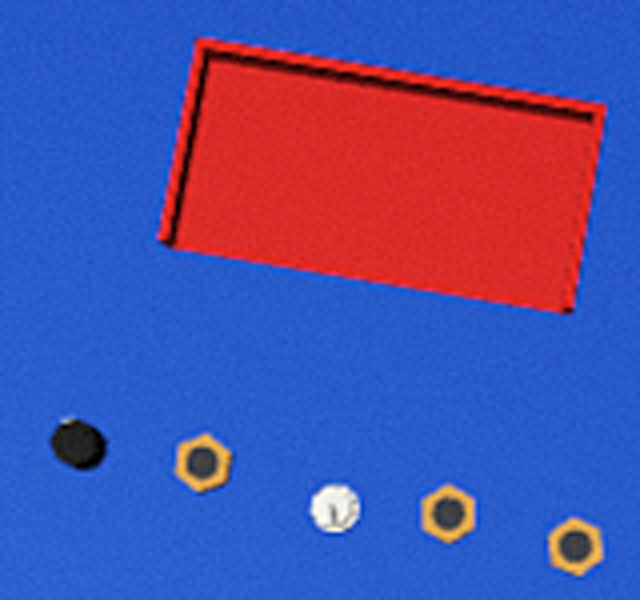

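```bash
cat >> h.py <<'E'
from scipy.optimize import least_squares
from scipy.spatial.transform import Rotation as Ro
def tray(c):
    px=np.array([(229.25,180),(331.25,196.25),(323,248.25),(220,230.75)])
    X=np.array([px2w(c,u,v,.027)[:2] for u,v in px]);L=np.array([(.05,.1),(.05,-.1),(-.05,-.1),(-.05,.1)])
    f=lambda p:((L@np.array([[np.cos(p[2]),np.sin(p[2])],[-np.sin(p[2]),np.cos(p[2])]])+p[:2])-X).ravel()
    return least_squares(f,[.64,.06,0])
def toT(p,X): 
    d=np.array(X)[:2]-p[:2];return np.array([[np.cos(p[2]),np.sin(p[2])],[-np.sin(p[2]),np.cos(p[2])]])@d
def toW(p,x):
    return np.array([[np.cos(p[2]),-np.sin(p[2])],[np.sin(p[2]),np.cos(p[2])]])@np.array(x)+p[:2]
def down(psi): # tool pushes along heading psi; jaw axis = psi-90deg
    a=psi-np.pi/2
    while a>np.pi/2: a-=np.pi
    X=np.array([np.cos(a),np.sin(a),0]);Z=np.array([0,0,-1.]);return Ro.from_matrix(np.c_[X,np.cross(Z,X),Z]).as_rotvec()
E
python3 - <<'E'
from h import *
c=bot.read_camera("top")
r=tray(c);p=r.x;print(p,np.round(r.fun*1000,1))
for n,u,v,z in [("cap",199,280.5,.034),("n1",230.5,285,.015),("knob",263.5,296.5,.02),("n2",291.5,298,.015),("n3",323.5,306,.015)]:
    X=px2w(c,u,v,z);print(n,np.round(X,4),np.round(toT(p,X)*1000,1))
for s in (0,np.pi): 
    R=Ro.from_rotvec(down(p[2]))*Ro.from_euler('z',s);print(bot.inverse_kinematics([.44,.1,.15],R.as_rotvec()))
E
```

```text
[ 0.64066718  0.05856992 -0.17574424] [-0.2  0.6 -1.1 -0.9  1.1 -0.9  0.2  1.2]
cap [0.5138 0.2018 0.034 ] [-149.9  118.9]
n1 [0.5064 0.1455 0.015 ] [-147.4   62.2]
knob [0.4835 0.0829 0.02  ] [-159.    -3.6]
n2 [0.4803 0.0304 0.015 ] [-152.9  -55.8]
n3 [ 0.4645 -0.0298  0.015 ] [-158.  -117.9]
[-4.54779347e-02 -1.10171416e-01  2.00243070e+00 -4.44089210e-16
  1.24933337e+00  1.70106264e+00]
[-4.54779347e-02 -1.10171416e-01  2.00243070e+00  4.44089210e-16
  1.24933337e+00 -1.44053002e+00]
```

```bash
cat >> h.py <<'E'
P=np.array([0.64067,0.05857,-0.17574])
def sweep(a,b,z=.007,back=.048):
    a=np.array(a)/1000;b=np.array(b)/1000;d=(b-a)/np.linalg.norm(b-a)
    rot=down(P[2]+np.arctan2(d[1],d[0]))
    W=lambda q,h:np.r_[toW(P,q),h]
    s=a-back*d;e=b-.022*d
    bot.goto(W(s,.11),rot);bot.line_to(W(s,z),max_speed=.12)
    bot.line_to(W(a-.026*d,z),max_speed=.05)
    bot.line_to(W(e,z),max_speed=.07)
    print("force",np.round(bot.current_contact_force(),2))
    bot.line_to(W(e-.02*d,z),max_speed=.07);bot.line_to(W(e-.02*d,.11),max_speed=.15)
def snap(n):
    c=bot.read_camera("top");cv2.imwrite(n,cv2.resize(c["pixels"][165:325,175:345],(680,640),interpolation=cv2.INTER_CUBIC)[:600]);return c
E
python3 - <<'E'
from h import *
bot.set_gripper(.13);print(bot.current_opening())
sweep((-147.4,62.2),(-5,55))
print(bot.current_clock())
bot.line_to(bot.current_ee_pos()+np.array([-.1,0,.05]),max_speed=.2)
snap("pics/a1.png");print(bot.current_clock())
E
```

```text
0.12692207806314088
force [ 0.42 -0.51 -0.67]
9.05
9.8083
```

View pics/a1.png

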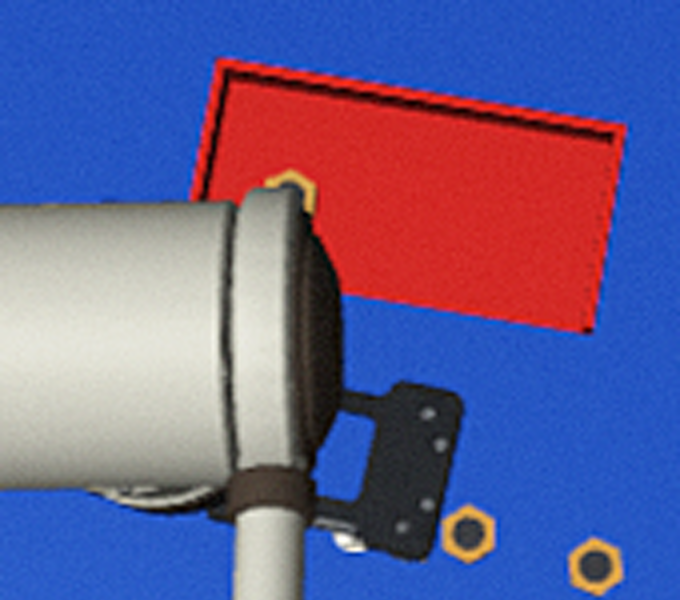

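The picture shows nut 1 well inside the tray at about (290,195). The knob and the other two nuts haven't moved. I'll sweep the rest.

Run:
```python
from h import *
sweep((-152.9,-55.8),(-5,0))
sweep((-158,-117.9),(-60,-48))
bot.line_to(bot.current_ee_pos()+np.array([-.05,-.12,.05]),max_speed=.2)
bot.goto([.35,-.3,.25],down(0))
c=snap("pics/a2.png");print(bot.current_clock())
```

```text
force [ 0.15  0.07 -0.27]
force [-0.31 -0.25  0.05]
23.275
```

View pics/a2.png

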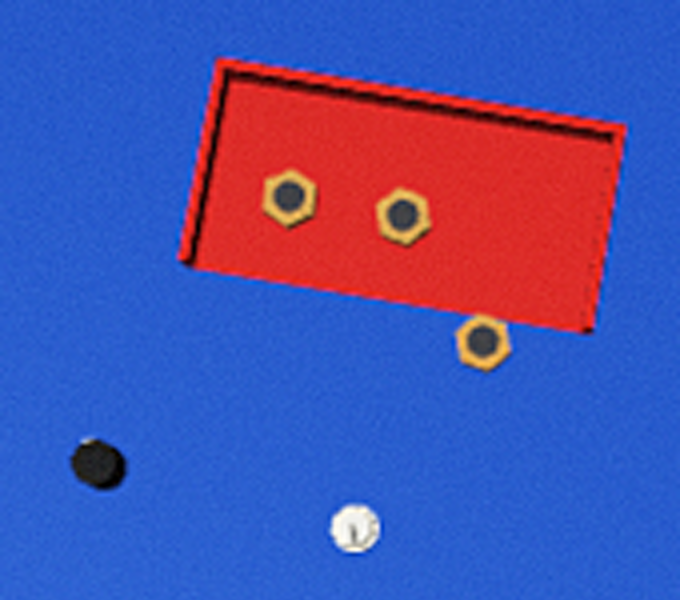

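Two nuts are inside, at (290,197) and (403,215). Nut 3 is at (484,342), just outside the open side. The capacitor and knob are undisturbed. Next is nut 3's final leg.

Run:
```python
from h import *
c=bot.read_camera("top")
n=lambda c,u,v,z=.015:np.round(toT(P,px2w(c,175+u/4,165+v/4,z))*1000,1)
a=n(c,484,342);print(a,n(c,290,197),n(c,403,215))
sweep(a,(-3,a[1]))
bot.line_to(bot.current_ee_pos()+np.array([-.05,-.12,.05]),max_speed=.2)
bot.goto([.35,-.3,.25],down(0))
c=bot.read_camera("top");cv2.imwrite("pics/a3.png",c["pixels"])
snap("pics/a4.png");print(bot.current_clock())
```

```text
[-62.1 -49.2] [-7.8 54.6] [-7.5 -0.5]
force [-0.37 -0.69  0.01]
30.7667
```

View pics/a3.png

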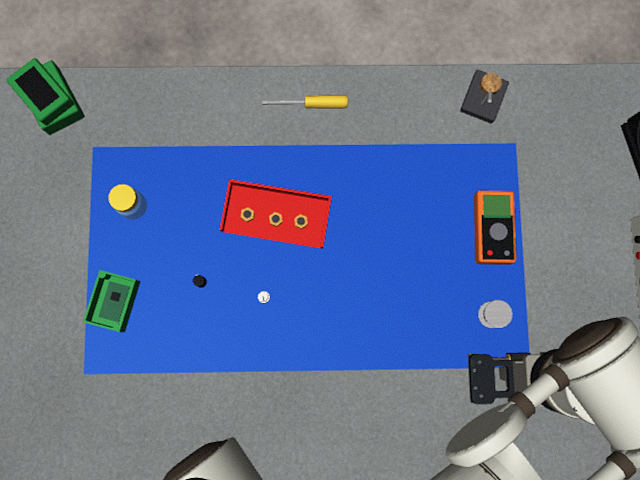

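View pics/a4.png

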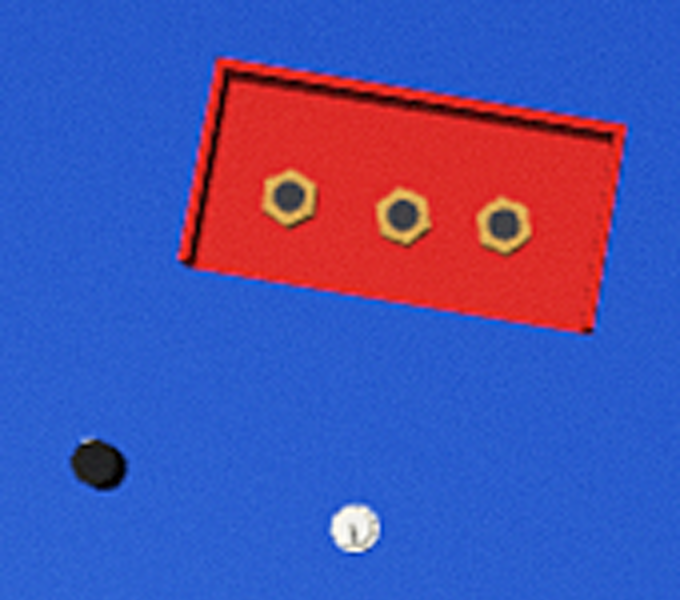

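The nuts are all inside the tray, at (290,197), (403,215) and (504,225) in the crop. The capacitor (199,281), knob (264,297), housing, jar, multimeter and reel are where they started.

```bash
python3 -c "
from h import *
bot.job_done();print(bot.current_clock())"
```

```text
the job is handed in; nothing more can be done
the job is handed in; nothing more can be done
```

All three nuts are now in the red tray, and I handed the job in at about 31 s of the 64 s allowed. I swept each nut along the mat with nearly closed fingertips. Nut 3 took two legs so the fingers would clear the tray's right-hand wall.

- **Nuts:** the last picture showed all three well inside. Two measured about 42 mm in from the open edge. I only judged the third by eye, but it was just as deep and clear of the walls.
- **Everything else:** the capacitor, knob, housing, jar, multimeter and reel were at the same pixel positions as at the start.
- **Contact:** the wrist force read under 1 N at the end of each sweep, and the arm was parked clear of everything.

None of my checks failed or disagreed. The tray's measured corners fitted its stated size to within about 1.2 mm.

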